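Let the press cover down off its wedge and put the set away

TASK

First pull the green cabinet's drawer all the way out to its stop. Then let the heavy white press cover down: work the orange wedge backward from under it in short tugs of no more than about 2 cm, stopping for half a second after each so that the cover settles and never drops, until the wedge is out and the cover is fully down; do not lift or press the cover itself. Finally put the wedge in the drawer's narrow slot and every dark steel disc with a knob in the drawer's wide space, all down on its floor and not on one another, push the drawer fully shut, and leave everything else where it is.

Things in the scene. Friction and masses are not known exactly. Their poses are not given: they have to be found in the camera images.
- drawer_handle (a point): Middle of the drawer's level steel bar handle, 10 mm thick and 100 mm long along the cabinet's y, with a stub at each end; its axis is 35 mm in front of the drawer front and 55 mm above the bench (cabinet top 92 mm; drawer front 276 mm wide, from 6 to 80 mm above the bench). Axes as the cabinet's.
- drawer (a joint): How far the drawer is out, m: 0 shut, 0.2 at its stop; slides to the cabinet's -x with 1.5 N of friction and stays. In the handle's frame its inside spans x 47 to 257 mm (at the stop, under 241 clears the cabinet), y +-126 mm, floor 41 mm below the handle (14 above the bench), walls 45 mm high. A 30 mm high divider along x at y = 50 parts the narrow slot (y 53 to 126) from the wide space (y -126 to 47).
- cabinet: Fixed low green steel cabinet 240 mm deep (x), 280 mm wide (y), 92 mm high, with one drawer whose front faces the cabinet's -x (towards the robot). Origin: on the bench below the middle of its front; turned by up to 0.1 rad from the world axes. A black instrument case 22 mm high is fixed on the back of its top.
- bed: Fixed press bed. Origin on the bench right below the closed cover's front lip; x points in under the cover, away from the robot. A flat dark steel apron 130 mm wide, top 30 mm above the bench, runs from x = -170 mm to the lip and on at that height under the cover. Turned by up to 0.1 rad. A white casting 196 mm high stands behind the cover.
- cover: Heavy white cover, a 1.7 kg plate 200 mm wide and 12 mm thick with two low ribs, on an oil-damped hinge at its far edge (bed x = 240, z = 38.5 mm). Origin: middle of the rounded lip (10 mm thick bar along bed y) under its front edge: 38.5 mm above the bench when fully down (lip 3.5 mm clear of the apron), 53 to 58 mm as propped at the start. About 8 N rests on the wedge.
- wedge: Loose wedge, 0.25 kg. Orange slope 100 x 30 mm, 28 mm high falling to 4 mm at the tip; behind it a black grip block 45 long, 24 wide, 40 mm high (x -45 to 0). Origin: underside, below the step between them; +x to the tip. Balances 11 mm behind the origin. Starts flat on the apron, tip 62 to 76 mm under the lip, along the bed's x (to 0.06 rad); comes out to bed -x at 10 to 20 N.
- wedge_tip (a point): Middle of the underside of the wedge's thin end, 100 mm from the wedge's origin along its x.
- disc0: Loose dark steel tooling disc, 50 mm across, 12 mm thick, with an upright steel knob in its middle (20 mm across, top 50 mm above the underside; 0.2 to 0.33 kg). Starts flat, knob up, on the bench left of the press bed. Origin: centre of the underside, z along the knob. Three to five of the five are there.
- disc1: Loose dark steel tooling disc, 50 mm across, 12 mm thick, with an upright steel knob in its middle (20 mm across, top 50 mm above the underside; 0.2 to 0.33 kg). Starts flat, knob up, on the bench left of the press bed. Origin: centre of the underside, z along the knob. Three to five of the five are there.
- disc2: Loose dark steel tooling disc, 50 mm across, 12 mm thick, with an upright steel knob in its middle (20 mm across, top 50 mm above the underside; 0.2 to 0.33 kg). Starts flat, knob up, on the bench left of the press bed. Origin: centre of the underside, z along the knob. Three to five of the five are there.
- disc3: Loose dark steel tooling disc, 50 mm across, 12 mm thick, with an upright steel knob in its middle (20 mm across, top 50 mm above the underside; 0.2 to 0.33 kg). Starts flat, knob up, on the bench left of the press bed. Origin: centre of the underside, z along the knob. Three to five of the five are there.
- disc4: Loose dark steel tooling disc, 50 mm across, 12 mm thick, with an upright steel knob in its middle (20 mm across, top 50 mm above the underside; 0.2 to 0.33 kg). Starts flat, knob up, on the bench left of the press bed. Origin: centre of the underside, z along the knob. Three to five of the five are there.
- mug: Not part of the job, leave alone. Blue mug, 76 mm across, 90 mm high. Origin under its centre.
- oil: Not part of the job, leave alone. Yellow oil bottle with red cap, 56 mm across, 130 mm high. Origin under its centre.
- grease: Not part of the job, leave alone. Red can, 72 mm across, 70 mm high. Origin under its centre.
- spanner: Not part of the job, leave alone. Steel spanner lying on the bench near the robot.
- spacer: Not part of the job, leave alone. Brass ring, 60 mm across, 12 mm high, hole 36 mm, lying near the discs; no part of the tooling set. Origin under its centre.
- brush: Not part of the job, leave alone. Brush lying on the bench near the robot.
Things that resemble listed ones, but are neither listed nor needed, are in the scene too. Leave any blue look-alike of the disc4 alone.

How it is judged:
On the way, in this order (a step that is already met when the one before it is completed fails the run):
1. the drawer is pulled out to its stop (over 192 of 200 mm) (value of joint drawer above 0.192 m), for 0.2 s.
2. the wedge has been tugged part of the way (tip 31 to 56 mm under the lip) and rests, the cover settled on it (x of wedge_tip in the frame of bed between 0.031 and 0.056 m and linear speed of each of wedge, cover below 0.008 m/s), for 0.2 s.
3. the wedge has been tugged further (tip 3 to 30 mm under the lip) and rests, the cover settled on it (x of wedge_tip in the frame of bed between 0.003 and 0.03 m and linear speed of each of wedge, cover below 0.008 m/s), for 0.2 s.
4. the wedge is out from under the lip and the cover is fully down (x of wedge_tip in the frame of bed below -0.004 m and height (world z) of cover below 0.041 m), for 0.2 s.
At the end, for the whole second after the job is handed in: The drawer is shut (within 10 mm), the cover is down (within 2.5 mm at its lip), the wedge lies in the drawer's narrow slot and every disc that is there lies in the wide space, none on top of another (undersides less than 30 mm above the drawer floor), all at rest (value of joint drawer below 0.01 m and height (world z) of cover below 0.041 m and x of disc0 in the frame of drawer_handle between 0.047 and 0.257 m and y of disc0 in the frame of drawer_handle between -0.126 and 0.047 m and z of each of disc0, disc1, disc2, disc3, disc4, wedge in the frame of drawer_handle below -0.011 m and linear speed of each of disc0, disc1, disc2, disc3, disc4, wedge below 0.02 m/s and x of disc1 in the frame of drawer_handle between 0.047 and 0.257 m and y of disc1 in the frame of drawer_handle between -0.126 and 0.047 m and x of disc2 in the frame of drawer_handle between 0.047 and 0.257 m and y of disc2 in the frame of drawer_handle between -0.126 and 0.047 m and x of disc3 in the frame of drawer_handle between 0.047 and 0.257 m and y of disc3 in the frame of drawer_handle between -0.126 and 0.047 m and x of disc4 in the frame of drawer_handle between 0.047 and 0.257 m and y of disc4 in the frame of drawer_handle between -0.126 and 0.047 m and x of wedge in the frame of drawer_handle between 0.047 and 0.257 m and y of wedge in the frame of drawer_handle between 0.053 and 0.126 m and x of wedge_tip in the frame of drawer_handle between 0.045 and 0.259 m and y of wedge_tip in the frame of drawer_handle between 0.053 and 0.126 m and z of wedge_tip in the frame of drawer_handle below -0.006 m); the robot touches nothing.
It fails at once if a thing that is no part of the job (mug, oil bottle, grease can, spanner, spacer ring, brush) is pushed more than 8 cm from its place (distance of any of mug, oil, grease, spanner, spacer, brush from where it was at the start of the episode above 0.08 m).
It fails at once if the mug, oil bottle or grease can is knocked over (angle between any of mug, oil, grease's own z axis and vertical above 0.7 rad).
It fails at once if the robot lifts or presses the cover itself (over 15 N) instead of letting it ride down on the wedge (contact force between any of the fingers, the arm and cover above 15 N).
It fails at once if the cover drops: it moves faster than 10 cm/s (linear speed of cover above 0.1 m/s).
Of disc0, disc1, disc2, disc3, disc4 only 3 to 5 are there at a start; the rules pass over those that are not, and their reading is None.
At some moment in a run one of disc0, disc1, disc2, disc3, disc4 may be knocked a few centimetres aside while the robot is not near it.
Once in a run the grip may slacken for a moment while it holds something.
It also fails if it takes over 210 s, if anything falls off the work surface, if the arm or the gripper's body presses on something with over 40 N, if the wrist force passes 120 N, or if a joint passes its speed limit or range.

ROBOT

A 6-joint arm with a two-finger parallel gripper is mounted at the origin on the work surface. World frame = base frame: x ahead of the robot, y to its left, z up, the work surface at z = 0. Lengths are in m, angles in rad, forces in N, time in s.
With the tool pointing down it reaches from about 0.275 to 0.775 m from the base axis. Payload 14.6 kg.
Tool frame: the origin (TCP) lies at the very end of the fingers, on their centre line; the grasp point (between the pads) lies r.hold_point_z behind it (r.hold_point_z is the distance from the TCP to the grasp point, in m); z points along the fingers, y is the line along which they close (so a half turn about z gives the same grasp; the last joint's range is limited). The gripper opens to 85 mm and grips with 20 to 120 N. Pads are 22 mm wide; open, the fingers measure 114 mm over their backs; the gripper's body (76 mm by 85 mm) begins 54 mm behind the grasp point. The pads swing forward as they close: fully open they stand 13 mm farther back than shut.
Start: joints at [1.154, 0.263, -0.048, 1.259, 0, 1.415], TCP at [0.136, 0.507, 0.206] pointing down, gripper open.
Joint ranges: [-2.65, 2.65], [-0.89, 1.7], [-1.18, 1.37], [-2.13, 2.11], [-1.35, 1.29], [-3.14, 3.14]. Speed limits (rad/s): [1.89, 1.89, 2.57, 2.79, 3.14, 3.14].

INTERFACE

Orientations are given as [roll, pitch, yaw] about the fixed x, y, z axes, in that order (R = Rz(yaw) Ry(pitch) Rx(roll)).
In Python, from plant import r, open_gripper, gripper_close, planner, get_obs, eyes, hand_in gives the robot as it stands. Calls block until the motion is done:
- r.move_pose(position, orientation): joint-space move of the TCP to a pose.
- r.move_l(position, rot=None, v=0.15): straight line of the TCP; rot=None keeps the orientation; v is the mean speed in m/s.
- r.set_joints(angles): joint-space move.
- open_gripper() and gripper_close(): open the fingers fully, or close them until they stop; the grip force is fixed at half the most.
- r.sleep(seconds).
- planner.ik(position, orientation): joint angles nearest the present ones, or None.
- get_obs(): the state.
- eyes.get_image(name): name is "scene" or "top" or "wrist"; returns a dict with "pixels" (480x640x3 uint8, red, green, blue), "fov_y" (degrees; the focal length in pixels is half the picture's height over the tangent of half this angle, whatever the lens; pixels are square), "cx", "cy" (the principal point, pixels), "k1" (the pictures are not rectified: a ray, as slopes to the right and down, at radius r is drawn at 1 + k1 r^2 times it, then the intrinsics apply), "eye" and "attitude" of the camera in the world. Camera axes: x right, y down, z forward; pixel columns grow to the right and rows downward; lengths in m; the calibration is good to about 2 mm. A picture is of the moment at which its call begins. There is no depth.
A pose or a line that the arm cannot do raises r.IKError and nothing moves.
- hand_in(): hands the job in; it is judged then, once.
Trained networks look in a picture, given as the dict that the camera call returned (one of the last four; its "shot" number tells which), for a name from the list of things; names that differ only in an ending like _2 or _b are one class to them, and where a whole thing is asked for, a point or a joint stands for the part that bears it (a point fixed in the world has none). Each returns a list of dicts, best first, with "confidence" (0 to 1); they miss things now and then, are a little off and sometimes report something else, mostly with a low value. They report only what shows in the picture. A call takes as long as a camera call. They do not tell look-alikes from the thing itself.
- eyes.regions_of(picture, query): "mask" (480x640 bool, what is visible of it).
- eyes.landmark_of(picture, query): "centre" ([x, y, z] in m, in world coordinates, good to about 4 mm: a listed point, or the origin of a listed thing).
The state is a dict: "t": time; "joint_positions": joint angles; "joint_vel": joint speeds; "joint_efforts": joint torques, N m; "tcp_pos": TCP position; "ee_rot": TCP orientation; "wrist_force": force on the tool from outside, world axes, zero at the start; "ft_torque": the same for the moment, N m; "width": finger opening in m; "grip_force": force on a finger pad.
Only numpy, scipy, OpenCV 4.12 (cv2) and the standard library are available. Lean on these libraries where they do the work, as an engineer would, in place of code of your own. Each camera call takes 0.05 s, during which the arm holds its last target. There are 200 camera calls.

## Working session

There is one attempt and no reset: what is moved stays moved. The work goes in short steps, each a Python script; the robot and the scene stay as the last script left them, time stands still between calls to the robot, and variables do not carry over. Pictures are saved under pics/ and viewed, at most 18 in all, crops included, and the job is handed in when it is done.

```bash
ls; mkdir -p pics
cat > h.py <<'E'
import numpy as np, cv2
from plant import r, open_gripper, gripper_close, planner, get_obs, eyes, hand_in
def R_of(a):
    a=np.array(a,float)
    if a.shape==(3,3): return a
    from scipy.spatial.transform import Rotation as Ro
    return Ro.from_euler('xyz',a).as_matrix() if a.size==3 else Ro.from_quat(a).as_matrix()
def pix2plane(p,uv,z):
    f=240/np.tan(np.radians(p['fov_y'])/2)
    d=np.array([(uv[0]-p['cx'])/f,(uv[1]-p['cy'])/f]); s=d.copy()
    for _ in range(20): s=d/(1+p['k1']*(s@s))
    v=R_of(p['attitude'])@np.array([s[0],s[1],1.]); e=np.array(p['eye'])
    return e+v*(z-e[2])/v[2]
def proj(p,X):
    f=240/np.tan(np.radians(p['fov_y'])/2)
    c=R_of(p['attitude']).T@(np.array(X)-np.array(p['eye'])); s=c[:2]/c[2]
    s=s*(1+p['k1']*(s@s)); return s*f+[p['cx'],p['cy']]
def save(p,n): cv2.imwrite(f'pics/{n}.png',cv2.cvtColor(p['pixels'],cv2.COLOR_RGB2BGR))
E
python3 - <<'E'
from h import *
o=get_obs(); print({k:np.round(v,3).tolist() for k,v in o.items()}); print(r.hold_point_z)
for c in ['scene','top']:
    p=eyes.get_image(c); save(p,c+'0'); print(c,{k:v for k,v in p.items() if k!='pixels'})
    for q in ['drawer_handle','cabinet','bed','cover','wedge','wedge_tip','disc0','mug','oil','grease','spanner','spacer','brush']:
        print(q,[(np.round(d['centre'],3).tolist(),round(d['confidence'],2)) for d in eyes.landmark_of(p,q)])
E
```

```text
pics
{'t': 0.0, 'joint_positions': [1.154, 0.264, -0.049, 1.259, 0.0, 1.415], 'joint_vel': [0.001, -0.001, -0.001, 0.0, 0.0, 0.001], 'joint_efforts': [0.004, -63.762, 38.456, 0.014, 0.0, 0.0], 'tcp_pos': [0.136, 0.507, 0.206], 'ee_rot': [-3.14, -0.0, 2.88], 'wrist_force': [0.125, 0.69, -0.145], 'ft_torque': [0.002, -0.063, -0.035], 'grip_force': 0.0, 'width': 0.086}
0.0187
scene {'fov_y': 44.32566293237968, 'cx': 318.5757886050248, 'cy': 245.51850617191593, 'k1': 0.03255543457361597, 'eye': array([ 1.33437846, -0.12571298,  1.09658459]), 'attitude': array([-2.44283021, -0.01713552,  1.47787005]), 'shot': 1}
drawer_handle [([0.638, -0.305, 0.054], 0.52)]
cabinet [([0.674, -0.302, 0.002], 0.8)]
bed [([0.628, 0.1, 0.002], 0.9), ([0.552, 0.344, 0.001], 0.57)]
cover [([0.625, 0.101, 0.055], 0.97), ([0.622, 0.286, 0.0], 0.51)]
wedge [([0.587, 0.11, 0.034], 0.96), ([0.454, 0.334, 0.0], 0.54)]
wedge_tip [([0.372, -0.487, -0.0], 0.64)]
disc0 [([0.531, 0.222, 0.001], 0.96), ([0.421, 0.234, -0.0], 0.93), ([0.455, 0.333, -0.002], 0.9), ([0.509, 0.421, -0.001], 0.79), ([0.34, 0.189, -0.003], 0.69
[... 691 characters left out ...]
d [([0.618, 0.102, 0.002], 0.64)]
cover [([0.455, 0.332, 0.002], 0.24)]
wedge [([0.589, 0.109, 0.026], 0.81), ([0.533, 0.215, -0.0], 0.41)]
wedge_tip []
disc0 [([0.338, 0.192, 0.0], 0.91), ([0.364, 0.103, -0.002], 0.87), ([0.455, 0.332, 0.003], 0.79), ([0.505, 0.421, -0.002], 0.76), ([0.681, 0.338, -0.001], 0.73), ([0.421, 0.238, 0.004], 0.72), ([0.556, 0.345, 0.003], 0.64), ([0.531, 0.218, -0.001], 0.59)]
mug [([0.598, 0.472, 0.001], 0.76)]
oil [([0.682, 0.337, 0.001], 0.9)]
grease [([0.371, -0.488, 0.0], 0.73), ([0.636, -0.3, 0.052], 0.16)]
spanner [([0.266, 0.345, -0.002], 0.94)]
spacer [([0.621, 0.286, 0.003], 0.74)]
brush [([0.301, -0.313, 0.001], 0.89), ([0.371, -0.488, -0.001], 0.68)]
```

View pics/scene0.png

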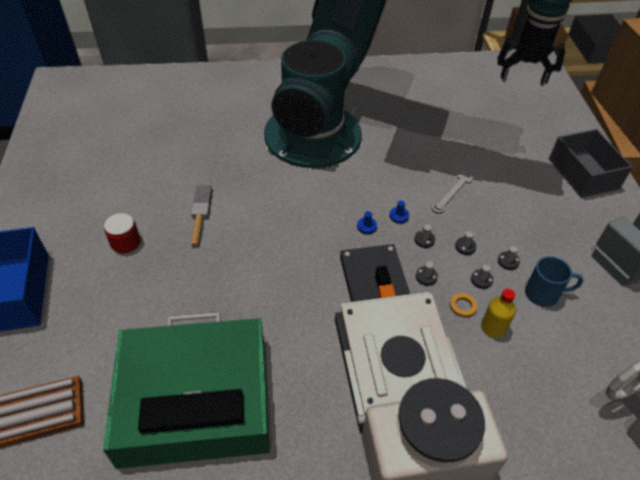

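View pics/top0.png

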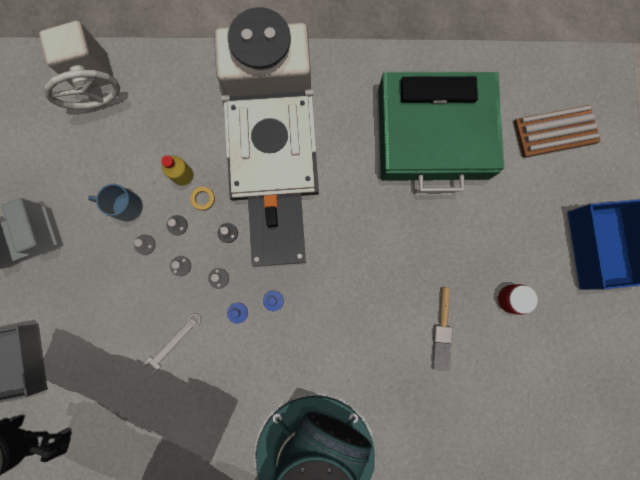

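The scene view shows five dark discs (around 425–510, 235–280), two blue look-alikes (367,222 and 400,211), the brass ring (463,304), the cabinet handle (194,318) and the wedge grip (383,275). The top view agrees. Next I'll get the yaws of the cabinet and bed from edges.

Run:
```python
from h import *
p=eyes.get_image('top'); hsv=cv2.cvtColor(p['pixels'],cv2.COLOR_RGB2HSV)
g=((abs(hsv[...,0].astype(int)-72)<15)&(hsv[...,1]>100)).astype(np.uint8)
print('V quantiles',np.percentile(hsv[...,2][g>0],[5,25,50,75,95]))
# front lower boundary & handle: bright-green bottom edge per column
V=hsv[...,2]; med=np.median(V[g>0])
b=((g>0)&(V>0.8*med)); pts=[]
for u in range(392,492,4):
    v=np.where(b[60:200,u])[0]
    if len(v): pts.append(pix2plane(p,(u,60+v.max()+.5),.092)[:2])
pts=np.array(pts); k=np.polyfit(pts[:,1],pts[:,0],1); res=pts[:,0]-np.polyval(k,pts[:,1]); ok=abs(res)<.006
k=np.polyfit(pts[ok,1],pts[ok,0],1); print('front x at y=-.3',np.polyval(k,-.3),'yaw',-np.arctan(k[0]),abs(res[ok]).max(),ok.sum())
for v in (95,130,165):
    us=np.where(b[v,360:530])[0]+360; print([np.round(pix2plane(p,(u,v),.092),3)[:2] for u in (us.min(),us.max())])
# apron sides: dark against bench in rows 205..258
G=cv2.cvtColor(p['pixels'],cv2.COLOR_RGB2GRAY).astype(int); L=[];Rr=[]
for v in range(205,260,3):
    us=np.where(G[v,235:320]<75)[0]+235
    L.append(pix2plane(p,(us.min(),v),.03)[:2]);Rr.append(pix2plane(p,(us.max()+1,v),.03)[:2])
for a in (L,Rr):
    a=np.array(a);k=np.polyfit(a[:,0],a[:,1],1);print('apron side y at .5',np.polyval(k,.5),'yaw',np.arctan(k[0]),np.std(a[:,1]-np.polyval(k,a[:,0])))
for y in np.pi*np.array([-1,-.5,0,.5,1]):
    for P in ([.6,-.3,.1],[.56,.11,.1],[.5,.33,.1]):
        q=planner.ik(P,[np.pi,0,y]); print(round(y,2),P,None if q is None else np.round(q,2)[[0,5]])
```

```text
V quantiles [ 36. 100. 102. 104. 107.]
front x at y=-.3 0.6680417392255519 yaw 0.02099412884439257 0.0011439485247918268 25
[array([ 0.856, -0.163]), array([ 0.858, -0.436])]
[array([ 0.769, -0.164]), array([ 0.771, -0.436])]
[array([ 0.684, -0.165]), array([ 0.686, -0.437])]Traceback (most recent call last):
  File "<stdin>", line 19, in <module>
    return umr_minimum(a, axis, None, out, keepdims, initial, where)
ValueError: zero-size array to reduction operation minimum which has no identity
```

Run:
```python
from h import *
for y in np.pi*np.array([-1,-.5,0,.5,1]):
    for P in ([.6,-.3,.1],[.56,.11,.1],[.5,.33,.1]):
        q=planner.ik(P,[np.pi,0,y]); print(round(y,2),P,None if q is None else np.round(q,2)[[0,5]])
C=.016; 
r.move_pose([.50,-.30,.25],[np.pi,0,np.pi/2+C])
p=eyes.get_image('wrist'); save(p,'w1')
for q in ['drawer_handle','cabinet']:
    print(q,[(np.round(d['centre'],3).tolist(),round(d['confidence'],2)) for d in eyes.landmark_of(p,q)])
print(get_obs()['t'],p['eye'],p['fov_y'])
```

```text
-3.14 [0.6, -0.3, 0.1] [-0.58 -0.58]
-3.14 [0.56, 0.11, 0.1] [0.05 0.05]
-3.14 [0.5, 0.33, 0.1] [0.45 0.45]
-1.57 [0.6, -0.3, 0.1] [-0.58 -2.16]
-1.57 [0.56, 0.11, 0.1] [ 0.05 -1.52]
-1.57 [0.5, 0.33, 0.1] [ 0.45 -1.12]
0.0 [0.6, -0.3, 0.1] [-0.58  2.56]
0.0 [0.56, 0.11, 0.1] [ 0.05 -3.09]
0.0 [0.5, 0.33, 0.1] [ 0.45 -2.69]
1.57 [0.6, -0.3, 0.1] [-0.58  0.99]
1.57 [0.56, 0.11, 0.1] [0.05 1.62]
1.57 [0.5, 0.33, 0.1] [0.45 2.02]
3.14 [0.6, -0.3, 0.1] [-0.58 -0.58]
3.14 [0.56, 0.11, 0.1] [0.05 0.05]
3.14 [0.5, 0.33, 0.1] [0.45 0.45]
drawer_handle [([0.631, -0.305, 0.053], 0.56)]
cabinet [([0.671, -0.307, -0.002], 0.98)]
4.7083 [ 0.49920424 -0.2143302   0.41733455] 62.20954252240403
```

View pics/w1.png

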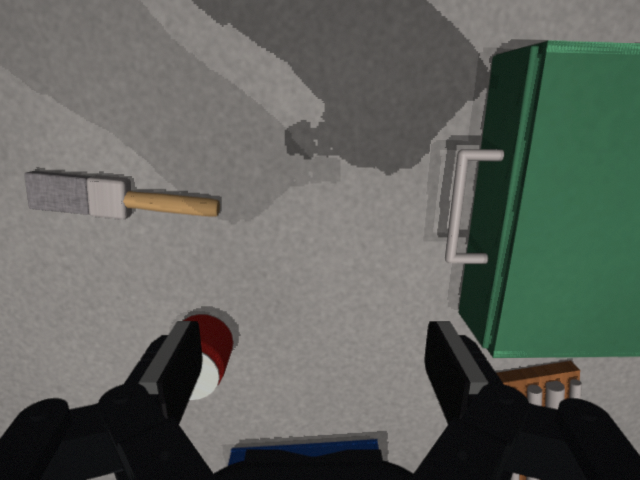

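The wrist view shows the handle bar from (463,154) to (453,260), and the cabinet's top front edge runs roughly from (546,43) to (493,355).

Run:
```python
from h import *
p=eyes.get_image('wrist')
a=pix2plane(p,(463,155),.055);b=pix2plane(p,(453,259),.055);print(a,b,(a+b)/2,np.arctan2(-(a-b)[0],(a-b)[1]))
a=pix2plane(p,(546,43),.092);b=pix2plane(p,(493,355),.092);print(a,b,np.arctan2(-(a-b)[0],(a-b)[1]))
```

```text
[ 0.63546698 -0.25501614  0.055     ] [ 0.63963568 -0.35574105  0.055     ] [ 0.63755133 -0.3053786   0.055     ] 0.04136344832260034
[ 0.67366767 -0.16623676  0.092     ] [ 0.67835307 -0.44077972  0.092     ] 0.017064557022430402
```

Run:
```python
from h import *
C=.02; ux=np.array([np.cos(C),np.sin(C),0]); h=np.array([.636,-.304,0]); rot=[np.pi,0,np.pi/2+C]
b=h-.0297*ux
r.move_pose([b[0],b[1],.14],rot)
r.move_l([b[0],b[1],.028],v=.08)
print(np.round(get_obs()['wrist_force'],1))
f0=np.array(get_obs()['wrist_force'])
d=.19; e=b-d*ux; r.move_l([e[0],e[1],.028],v=.1)
while d<.222:
    d+=.005; e=b-d*ux; r.move_l([e[0],e[1],.028],v=.04)
    f=(np.array(get_obs()['wrist_force'])-f0)@ux; print(round(d,3),round(f,1))
    if f>14: break
print(get_obs()['tcp_pos'],get_obs()['t'])
r.sleep(.3)
# un-hook: advance a bit toward cabinet, then up
e=e+.0075*ux; r.move_l([e[0],e[1],.028],v=.08); r.move_l([e[0],e[1],.2],v=.25)
p=eyes.get_image('top'); save(p,'top1')
print([(np.round(d['centre'],3).tolist(),round(d['confidence'],2)) for d in eyes.landmark_of(p,'drawer_handle')])
print(get_obs()['t'])
```

```text
[ 0.3 -0.7  0.3]
0.195 -0.3
0.2 -0.4
0.205 -0.4
0.21 0.5
0.215 0.6
0.22 -0.4
0.225 0.3
[ 0.38113259 -0.30905362  0.02801224] 10.9417
[([0.638, -0.304, 0.054], 0.7)]
12.4333
```

View pics/top1.png

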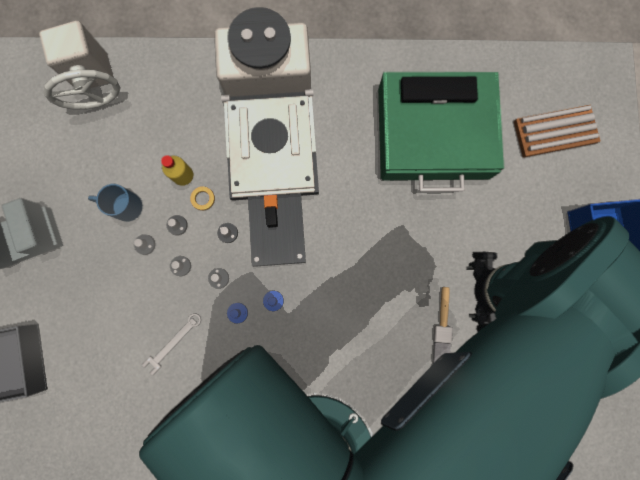

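The drawer has not moved: the handle is still at (441,184), so the hook missed. I'll return to the hook pose and look from close by.

Run:
```python
from h import *
C=.02; ux=np.array([np.cos(C),np.sin(C),0]); h=np.array([.636,-.304,0]); rot=[np.pi,0,np.pi/2+C]
b=h-.0297*ux
r.move_pose([b[0],b[1],.14],rot)
r.move_l([b[0],b[1],.028],v=.15)
o=get_obs();print(o['tcp_pos'],o['width'],o['ee_rot'])
p=eyes.get_image('wrist'); s=eyes.get_image('scene')
i=np.hstack([p['pixels'][100:480,240:640],cv2.resize(s['pixels'][270:400,120:250],(380,380),interpolation=cv2.INTER_CUBIC)])
cv2.imwrite('pics/hook.png',cv2.cvtColor(i,cv2.COLOR_RGB2BGR))
```

```text
[ 0.60659228 -0.3051001   0.02924037] 0.08570909293978302 [3.14024948e+00 8.95521493e-04 1.59046265e+00]
```

View pics/hook.png

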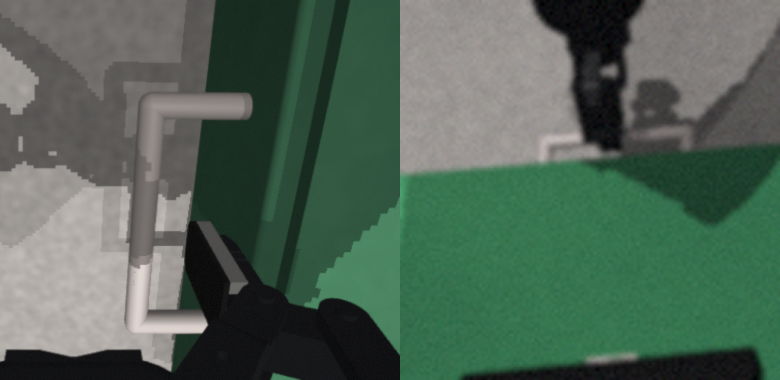

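Run:
```python
from h import *
p=eyes.get_image('wrist')
print(p['eye'],R_of(p['attitude']).round(2).tolist())
for z in (.03,.04,.05,.06,.07): print(z,proj(p,[.649,-.294,z]).round(),proj(p,[.649,-.316,z]).round(),proj(p,[.663,-.294,z]).round())
print(proj(p,[.636,-.254,.055]),proj(p,[.636,-.354,.055]))
```

```text
[ 0.60520847 -0.21980591  0.19644838] [[1.0, 0.02, 0.01], [0.02, -0.94, -0.33], [0.0, 0.33, -0.94]]
0.03 [404. 277.] [400. 319.] [435. 277.]
0.04 [409. 286.] [404. 330.] [441. 287.]
0.05 [415. 297.] [409. 343.] [449. 298.]
0.06 [421. 309.] [415. 357.] [457. 309.]
0.07 [428. 322.] [421. 372.] [466. 323.]
[394.43109768 204.42945871] [374.36356934 420.86406531]
```

Run:
```python
from h import *
C=.02; ux=np.array([np.cos(C),np.sin(C),0]); h=np.array([.636,-.304,0])
b=h-.0297*ux; z=.006
r.move_l([b[0],b[1],z],v=.05)
f0=np.array(get_obs()['wrist_force']); print(f0.round(1))
d=0
while d<.222:
    d+=.006 if d<.19 else .004; e=b-d*ux; r.move_l([e[0],e[1],z],v=.08)
    f=(np.array(get_obs()['wrist_force'])-f0)
    if d<.03 or d>.19: print(round(d,3),f.round(1))
    if d>.03 and abs(f@ux)<.5 or f@ux>14: break
print(d,get_obs()['tcp_pos'],get_obs()['t'])
```

```text
[-11.8   5.7  29.4]
0.006 [ 12.3  -5.8 -29.1]
0.012 [ 11.8  -5.2 -29.8]
0.018 [ 12.1  -5.6 -30.2]
0.024 [ 12.4  -5.7 -29.5]
0.192 [ 11.7  -5.6 -28.7]
0.196 [ 12.5  -6.  -28.6]
0.2 [ 12.3  -5.7 -30. ]
0.204 [ 11.9  -5.8 -29.4]
0.208 [ 11.9  -5.4 -29.5]
0.212 [ 30.3  -1.9 -35.5]
0.2120000000000001 [ 0.39704159 -0.30912736  0.00638808] 24.225
```

Run:
```python
from h import *
s=eyes.get_image('scene'); save(s,'scene2')
print([(np.round(d['centre'],3).tolist(),round(d['confidence'],2)) for d in eyes.landmark_of(s,'drawer_handle')],get_obs()['wrist_force'].round(1) if hasattr(get_obs()['wrist_force'],'round') else get_obs()['wrist_force'])
```

```text
[([0.624, 0.102, 0.053], 0.64), ([0.439, -0.307, 0.054], 0.55), ([0.619, 0.286, -0.0], 0.31)] [19.2  4.3 -5.8]
```

View pics/scene2.png

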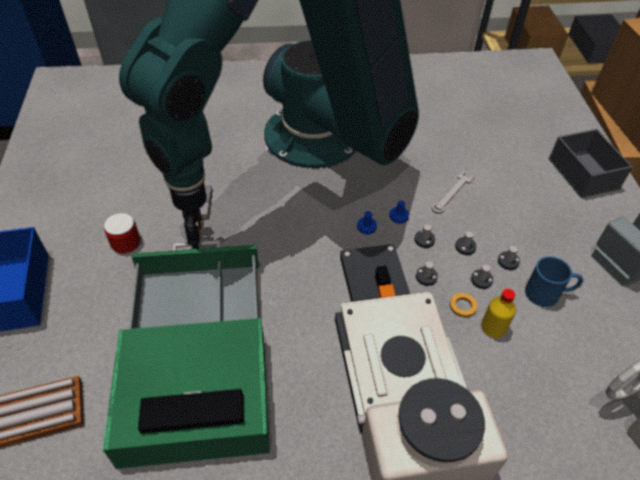

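The scene view shows the drawer fully out (its front at about 195,258, with the interior and divider visible). Now unhook and go to the wedge.

Run:
```python
from h import *
e=np.array(get_obs()['tcp_pos']); C=.02; ux=np.array([np.cos(C),np.sin(C),0])
e=e+.009*ux; r.move_l([e[0],e[1],.008],v=.08); print(np.round(get_obs()['wrist_force'],1))
r.move_l([e[0],e[1],.22],v=.3)
r.move_pose([.53,.10,.20],[np.pi,0,np.pi])
p=eyes.get_image('wrist'); save(p,'w2')
for q in ['wedge','wedge_tip','cover','bed']:
    print(q,[(np.round(d['centre'],3).tolist(),round(d['confidence'],2)) for d in eyes.landmark_of(p,q)])
print(get_obs()['t'],p['eye'])
```

```text
[-0.5 -0.6  0. ]
wedge [([0.588, 0.104, 0.031], 0.8), ([0.621, 0.1, 0.055], 0.73)]
wedge_tip [([0.588, 0.107, 0.033], 0.16)]
cover [([0.622, 0.095, 0.058], 0.55)]
bed [([0.622, 0.104, -0.001], 0.59), ([0.624, 0.286, 0.001], 0.56), ([0.622, 0.1, 0.055], 0.5)]
27.3083 [0.44575652 0.09969515 0.36720269]
```

View pics/w2.png

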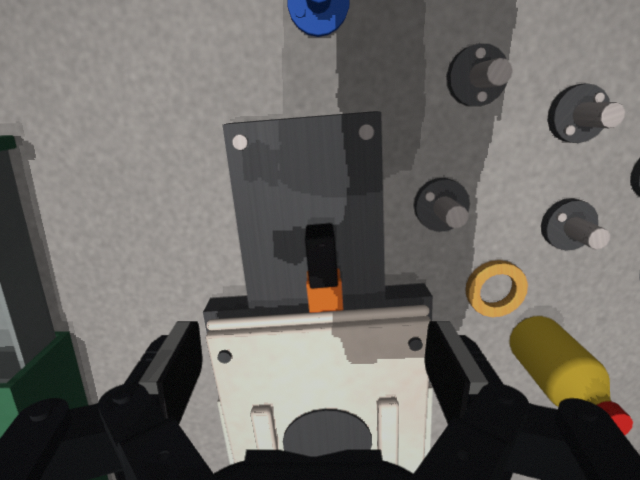

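The wrist view shows the apron's near corners at (224,124) and (380,112), the grip block's top from (307,226)–(333,224) to about (308,285)–(339,282), and the cover's lip at row ~325.

Run:
```python
from h import *
p=eyes.get_image('wrist'); 
a=pix2plane(p,(224,124),.03);b=pix2plane(p,(380,112),.03);print('apron',a,b,np.arctan2(-(b-a)[0],(b-a)[1]))
l=pix2plane(p,(248,305),.03);rr=pix2plane(p,(384,296),.03);print('sides yaw',np.arctan2((l-a)[1],(l-a)[0]),np.arctan2((rr-b)[1],(rr-b)[0]))
G=p['pixels'].astype(int).sum(2); m=(G[215:300,295:350]<75).astype(np.uint8)
c=max(cv2.findContours(m,0,2)[0],key=cv2.contourArea)[:,0]+[295,215]
W=np.array([pix2plane(p,u,.07)[:2] for u in c]).astype(np.float32); print(cv2.minAreaRect(W),W.min(0),W.max(0))
for u in [(307,226),(333,224),(308,285),(339,282)]: print(pix2plane(p,u,.07).round(4))
```

```text
apron [0.46117438 0.02701005 0.03      ] [0.45190727 0.15401183 0.03      ] 0.07283923715609089
sides yaw 0.06499324946395285 0.07684475389113359
((0.561165988445282, 0.10588479042053223), (0.05328710004687309, 0.02331075631082058), 4.848040580749512) [0.5345513  0.09339011] [0.5868924  0.11863209]
[0.5362 0.0951 0.07  ]
[0.5346 0.1153 0.07  ]
[0.5869 0.0956 0.07  ]
[0.5842 0.1211 0.07  ]
```

Run:
```python
from h import *
w=.08; rot=[np.pi,0,w-np.pi]
r.move_pose([.564,.1055,.12],rot)
r.move_l([.564,.1055,.036],v=.08); o=get_obs();print(np.round(o['wrist_force'],1),o['tcp_pos'])
gripper_close(); o=get_obs();print(np.round(o['wrist_force'],1),o['tcp_pos'],o['width'],o['grip_force'],o['t'])
p=eyes.get_image('wrist'); save(p,'w3')
```

```text
[-0.9  0.4 -0.9] [0.56431018 0.10551441 0.03646841]
[-2.3  0.8  4.7] [0.56403314 0.10561799 0.03636109] 0.022090426874728602 59.556519985198975 29.6167
```

View pics/w3.png

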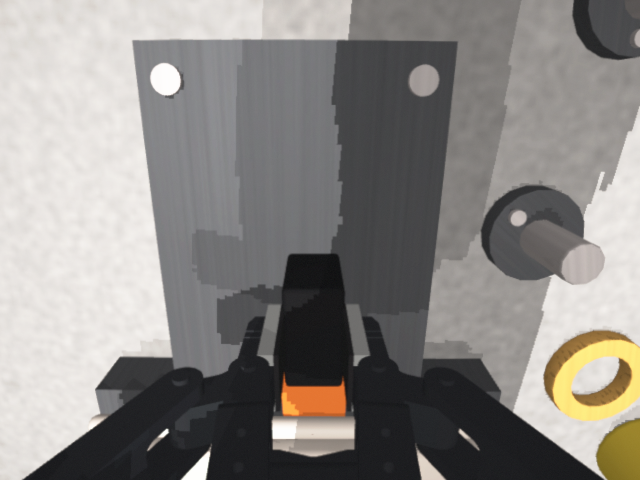

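Run:
```python
from h import *
u=np.array([np.cos(.075),np.sin(.075),0]); s=np.array(get_obs()['tcp_pos'])
for i in range(1,8):
    e=s-.012*i*u; r.move_l([e[0],e[1],s[2]],v=.025); f=np.round(get_obs()['wrist_force'],1); r.sleep(.7)
    o=get_obs(); print(i,f,np.round(o['wrist_force'],1),o['width'],round(o['grip_force'],1),np.round(o['tcp_pos'],4),round(o['t'],1))
    if o['width']<.019: break
p=eyes.get_image('wrist'); q=eyes.get_image('scene')
cv2.imwrite('pics/tug.png',cv2.cvtColor(np.hstack([p['pixels'][100:,170:470],cv2.resize(q['pixels'][230:350,310:440],(412,380))]),cv2.COLOR_RGB2BGR))
for n in ['wedge','cover']: print(n,[(np.round(d['centre'],3).tolist(),round(d['confidence'],2)) for d in eyes.landmark_of(q,n)])
```

```text
1 [ 4.3  0.4 -3.1] [ 5.8 -0.  -3. ] 0.022157968446068748 59.1 [0.5525 0.1047 0.0364] 31.0
2 [ 3.8  0.  -2.9] [ 3.3 -0.6 -1. ] 0.021742544035242565 59.3 [0.5402 0.1038 0.0364] 32.3
3 [ 2.6 -0.3 -0.8] [ 2.1 -0.4 -0.2] 0.02172501897460896 59.4 [0.5282 0.1029 0.0364] 33.7
4 [ 4.7  1.  -1.4] [ 4.  -0.6 -0.9] 0.022003548986720443 59.3 [0.5163 0.102  0.0364] 35.0
5 [ 4.   1.2 -1.4] [2.1 1.3 0.7] 0.022237969970408677 59.6 [0.5042 0.1011 0.0364] 36.3
6 [-3.2  0.5  6.5] [-3.  -0.2  6.5] 0.022288600832124347 60.2 [0.4916 0.1001 0.0363] 37.7
7 [-3.7 -0.5  6.4] [-3.8  0.2  7.4] 0.021959010952810096 60.3 [0.4796 0.0993 0.0363] 39.0
wedge [([0.499, 0.103, 0.036], 0.95), ([0.456, 0.335, 0.001], 0.19)]
cover [([0.626, 0.103, 0.038], 0.78)]
```

View pics/tug.png

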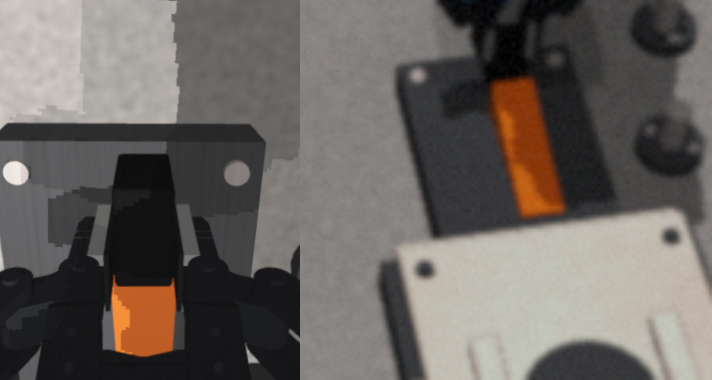

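The wrist and scene views show the wedge fully clear on the apron (its tip about 2 cm short of the lip) and the cover down at 0.038 m. Next is regripping crosswise on top of the block.

Run:
```python
from h import *
s=np.array(get_obs()['tcp_pos'])
open_gripper(); r.move_l([s[0],s[1],.13],v=.2)
c=s+np.array([.0015,0,0])
r.move_pose([c[0],c[1],.13],[np.pi,0,np.pi/2+.078])
r.move_l([c[0],c[1],.0575],v=.08); print(np.round(get_obs()['wrist_force'],1))
gripper_close(); o=get_obs(); print(np.round(o['wrist_force'],1),o['width'],o['grip_force'],o['t'],o['tcp_pos'])
p=eyes.get_image('wrist'); save(p,'w4')
```

```text
[ 0.7 -0.   0.6]
[ 0.2 -0.1  0.3] -0.00041477933847897705 0.0 43.6667 [0.48103467 0.09929108 0.05747896]
```

View pics/w4.png

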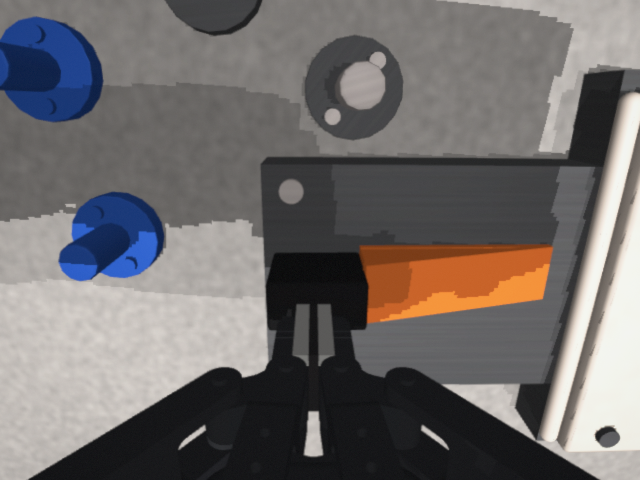

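Run:
```python
from h import *
p=eyes.get_image('wrist'); y=.0993
for z in (.06,.07,.08,.09,.1): print(z,[proj(p,[.481,y+d,z]).round() for d in (.011,0,-.011)])
print('block top edges',pix2plane(p,(315,283),.07),pix2plane(p,(315,328),.07),pix2plane(p,(268,310),.07),pix2plane(p,(368,310),.07))
```

```text
0.06 [array([314., 277.]), array([312., 299.]), array([310., 320.])]
0.07 [array([314., 287.]), array([312., 309.]), array([310., 331.])]
0.08 [array([314., 297.]), array([312., 321.]), array([309., 344.])]
0.09 [array([314., 309.]), array([311., 334.]), array([309., 358.])]
0.1 [array([314., 323.]), array([311., 349.]), array([309., 374.])]
block top edges [0.48147799 0.11203989 0.07      ] [0.4832556 0.090037  0.07     ] [0.46197506 0.09743836 0.07      ] [0.50571492 0.10087162 0.07      ]
```

The wrist view shows the fingers fully shut above the block (tips at row ~303, which puts them about 27 mm above the nominal TCP). I'll step down, closing each time, until the block is caught.

Run:
```python
from h import *
c=[.4838,.1005]
def at(z):
    open_gripper(); r.move_l([c[0],c[1],z],v=.06); gripper_close(); o=get_obs()
    print(round(z,4),round(o['width'],4),round(o['grip_force'],1),np.round(o['wrist_force'],1),round(o['t'],1)); return o['width']
z=.048
while z>.024:
    if at(z)>.03: break
    z-=.005
if z>.024: at(z-.004)
p=eyes.get_image('wrist'); save(p,'w5')
```

```text
0.048 0.0 0.0 [ 0.6  1.2 -0.8] 45.6
0.043 0.0001 12.9 [-1.7  0.1 25.6] 47.4
0.038 0.0425 59.7 [-2.8 -0.3  9.4] 49.0
0.034 0.0431 60.7 [-1.2  0.6  9.3] 50.2
```

View pics/w5.png

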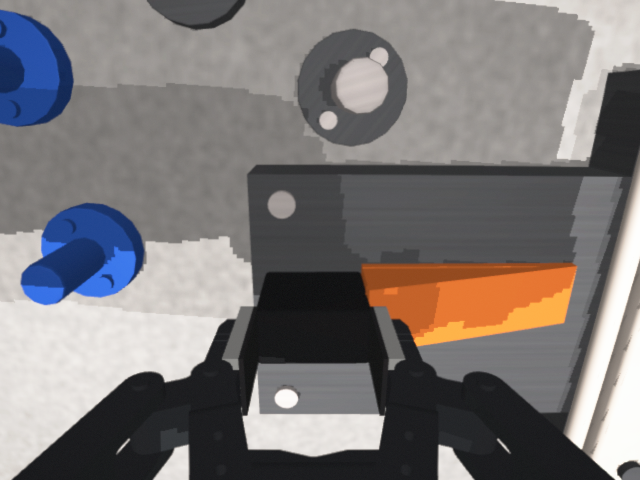

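The wrist view shows both fingers on the block ends, with the tip overlap a little shallow. Tips are at TCP+0.027 when shut. I'll grip about 3 mm deeper and carry the wedge to the slot.

```bash
cat >> h.py <<'E'
C=.02; H=np.array([.437,-.307])
def dw(x,y):  # drawer (handle frame, at the stop) -> world
    return [H[0]+x*np.cos(C)-y*np.sin(C), H[1]+x*np.sin(C)+y*np.cos(C)]
def st(l=''):
    o=get_obs(); print(l,'w',round(o['width'],4),'g',round(o['grip_force'],1),'f',np.round(o['wrist_force'],1),'p',np.round(o['tcp_pos'],3),'t',round(o['t'],1)); return o
E
python3 - <<'E'
from h import *
c=[.4838,.1005]
open_gripper(); r.move_l([c[0],c[1],.0305],v=.06); gripper_close(); st('grip')
r.move_l([c[0],c[1],.045],v=.05); st('lift')
r.move_l([c[0],c[1],.15],v=.15); o=st('up')
if o['width']>.03:
    x,y=dw(.113,.0895); r.move_pose([x,y,.15],[np.pi,0,np.pi/2+C]); st('over')
    p=eyes.get_image('wrist'); save(p,'w6'); q=eyes.get_image('scene'); save(q,'s6')
    print([(np.round(d['centre'],3).tolist(),round(d['confidence'],2)) for d in eyes.landmark_of(q,'wedge')])
E
```

```text
grip w 0.0434 g 62.1 f [-1.3  0.4  7.5] p [0.484 0.1   0.031] t 51.5
lift w 0.0434 g 61.6 f [-0.6 -0.2 -3.2] p [0.484 0.101 0.045] t 51.9
up w 0.0434 g 61.6 f [-1.2 -0.3 -2.7] p [0.483 0.1   0.149] t 52.8
over w 0.0436 g 61.6 f [ 0.1  0.1 -2. ] p [ 0.548 -0.214  0.15 ] t 54.0
[([0.566, -0.209, 0.153], 0.85), ([0.596, 0.473, 0.003], 0.3)]
```

View pics/w6.png

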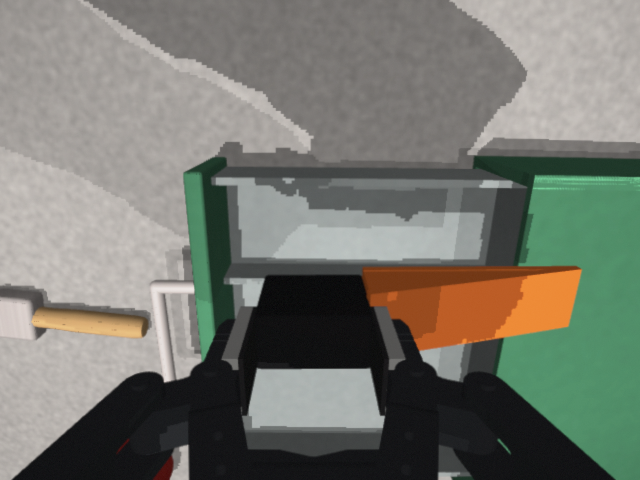

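The wrist view shows the wedge held level over the drawer, with the divider at row ~268, the far wall at row ~178 and the front at column ~205. I'll check the slot's position.

Run:
```python
from h import *
p=eyes.get_image('wrist')
for n,u,z in [('div',(250,272),.044),('div',(480,264),.044),('wall',(240,182),.059),('wall',(480,172),.059),('front outer top',(190,172),.08),('front inner',(216,180),.08),('cab edge',(535,178),.092),('bar',(157,300),.055)]:
    X=pix2plane(p,u,z); d=X[:2]-H; print(n,X.round(4),'in H',(np.array([[np.cos(C),np.sin(C)],[-np.sin(C),np.cos(C)]])@d).round(4))
```

```text
div [ 0.5027 -0.2487  0.044 ] in H [0.0668 0.0569]
div [ 0.6744 -0.2386  0.044 ] in H [0.2387 0.0637]
wall [ 0.5004 -0.1782  0.059 ] in H [0.066  0.1275]
wall [ 0.6571 -0.1679  0.059 ] in H [0.2228 0.1347]
front outer top [ 0.4744 -0.1688  0.08  ] in H [0.0402 0.1375]
front inner [ 0.4898 -0.1733  0.08  ] in H [0.0554 0.1326]
cab edge [ 0.6756 -0.1655  0.092 ] in H [0.2414 0.1367]
bar [ 0.4347 -0.2681  0.055 ] in H [-0.0015  0.0389]
```

Run:
```python
from h import *
x,y=dw(.113,.094); rot=[np.pi,0,np.pi/2+.04]
r.move_l([x,y,.10],rot,v=.1)
r.move_l([x,y,.03],v=.08); st('low')
z=.03
f0=np.array(get_obs()['wrist_force'])[2]
while z>.012:
    z-=.002; r.move_l([x,y,z],v=.04); f=np.array(get_obs()['wrist_force'])[2]-f0
    if f>2: break
st('down'); open_gripper(); r.sleep(.2); st('open')
r.move_l([x,y,.2],v=.2)
r.move_pose([.45,-.1,.25],[np.pi,0,np.pi/2+.04])
p=eyes.get_image('top'); save(p,'top7')
i=p['pixels'][40:310,340:560]; cv2.imwrite('pics/t7.png',cv2.cvtColor(cv2.resize(i,None,fx=2.2,fy=2.2,interpolation=cv2.INTER_CUBIC),cv2.COLOR_RGB2BGR))
for n in ['wedge','drawer_handle','disc0']: print(n,[(np.round(d['centre'],3).tolist(),round(d['confidence'],2)) for d in eyes.landmark_of(p,n)])
```

```text
low w 0.0435 g 61.6 f [ 0.1 -0.5 -1.7] p [ 0.548 -0.211  0.03 ] t 55.9
down w 0.0436 g 63.3 f [0.5 1.5 9.3] p [ 0.549 -0.211  0.015] t 57.9
open w 0.0857 g 0.0 f [ 0.4 -0.1 -0.5] p [ 0.548 -0.211  0.014] t 58.6
wedge []
drawer_handle []
disc0 [([0.493, 0.19, 0.001], 0.85), ([0.338, 0.19, -0.002], 0.7), ([0.455, 0.332, -0.001], 0.66), ([0.366, 0.103, -0.001], 0.64), ([0.508, 0.423, 0.0], 0.6), ([0.418, 0.239, 0.007], 0.58), ([0.552, 0.347, 0.003], 0.53)]
```

View pics/t7.png

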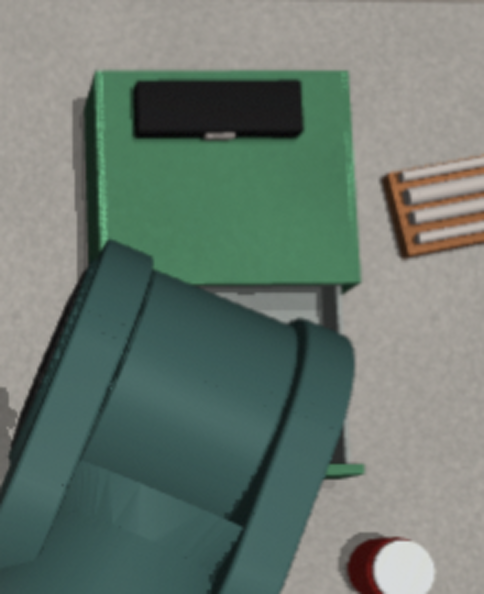

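The top crop shows the drawer still out, with the arm covering its middle. The detector reports that one disc has moved to (0.493,0.190). I'll pick discs now, each with a close look first.

```bash
sed -i 's/^C=.02;/C=.04;/' h.py
cat >> h.py <<'E'
BLUE=[(.338,.19),(.365,.103)]
def det(p,near=None,lim=.06):
    o=[]
    for d in eyes.landmark_of(p,'disc0'):
        c=np.array(d['centre'])
        if d['confidence']<.25 or abs(c[2])>.02 or min(np.hypot(*(c[:2]-b)) for b in BLUE)<.03: continue
        u=proj(p,[c[0],c[1],.012]).astype(int)
        if near is None or np.hypot(*(c[:2]-near))<lim: o.append(c[:2])
    if near is not None: o.sort(key=lambda c:np.hypot(*(c-near)))
    return o
def pick(near,zg=.008,yaw=np.pi/2+.04):
    r.move_pose([near[0],near[1]-.02,.17],[np.pi,0,yaw])
    p=eyes.get_image('wrist'); c=det(p,np.array(near)); print('seen',[np.round(k,3) for k in c])
    if not c: save(p,'miss'); return False
    c=c[0]; r.move_l([c[0],c[1],.08],v=.2); r.move_l([c[0],c[1],zg],v=.12); gripper_close(); o=st('grip')
    if o['width']<.012: open_gripper(); r.move_l([c[0],c[1],.15],v=.2); return False
    r.move_l([c[0],c[1],.15],v=.2); o=st('up'); return o['width']>.012
def place(x,y,yaw,zp=.0235):
    X,Y=dw(x,y); rot=[np.pi,0,yaw]
    r.move_pose([X,Y,.16],rot)
    o=st('over')
    if o['width']<.012: return False
    r.move_l([X,Y,.05],v=.2); r.move_l([X,Y,zp],v=.06); st('down'); open_gripper(); r.move_l([X,Y,.17],v=.2); return True
A=np.pi/2+C; Bq=C-np.pi
E
python3 - <<'E'
from h import *
if pick((.493,.19)): 
    place(.112,-.092,A)
    p=eyes.get_image('wrist'); save(p,'w8')
    r.move_pose([.45,.1,.3],[np.pi,0,A]); p=eyes.get_image('top'); save(p,'top8'); print(det(p)); print(get_obs()['t'])
E
```

```text
seen [array([0.498, 0.194])]
grip w 0.0176 g 58.5 f [-1.3 -0.2  5.3] p [0.498 0.194 0.008] t 63.7
up w 0.0176 g 58.8 f [-0.4 -0.1 -2.9] p [0.497 0.194 0.149] t 64.6
over w 0.0179 g 58.8 f [ 0.4 -0.  -2.2] p [ 0.553 -0.393  0.16 ] t 66.7
down w 0.0175 g 58.8 f [-0.2 -0.7 -2.8] p [ 0.552 -0.394  0.023] t 68.0
[array([ 0.5512, -0.3988]), array([ 0.3734, -0.4883])]
71.5667
```

View pics/w8.png

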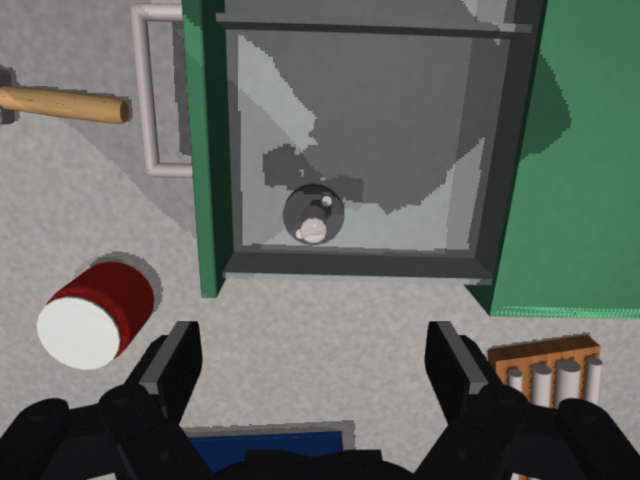

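The wrist view shows the disc standing upright at (315,213), clear of the wall. On to the other four.

Run:
```python
from h import *
for n,s in [((.418,.238),(.112,.010,A)),((.455,.332),(.150,-.041,A)),((.552,.346),(.188,-.090,Bq)),((.508,.422),(.188,.010,Bq))]:
    ok=pick(n) and place(*s); print(n,s,ok)
    if not ok: break
r.move_pose([.45,.1,.3],[np.pi,0,A]); p=eyes.get_image('scene'); save(p,'s9'); q=eyes.get_image('top'); save(q,'top9'); st()
i=np.hstack([cv2.resize(p['pixels'][220:360,100:300],(400,280)),cv2.resize(q['pixels'][150:290,360:560],(400,280))])
cv2.imwrite('pics/c9.png',cv2.cvtColor(i,cv2.COLOR_RGB2BGR)); print(det(p),det(q))
```

```text
seen [array([0.42 , 0.237])]
grip w 0.0179 g 58.5 f [0.5 0.7 5.3] p [0.421 0.237 0.008] t 74.4
up w 0.0172 g 58.8 f [ 0.6  1.1 -3. ] p [0.42  0.236 0.149] t 75.3
over w 0.0177 g 58.7 f [ 0.8  0.1 -2.2] p [ 0.549 -0.292  0.16 ] t 77.2
down w 0.0171 g 58.7 f [ 0.3  0.4 -1.7] p [ 0.548 -0.292  0.023] t 78.5
(0.418, 0.238) (0.112, 0.01, 1.6107963267948966) True
seen [array([0.452, 0.332])]
grip w 0.0178 g 58.5 f [-1.7  0.2  6.1] p [0.452 0.332 0.008] t 84.3
up w 0.0176 g 58.8 f [-0.1  0.6 -2.7] p [0.452 0.331 0.149] t 85.2
over w 0.0178 g 58.8 f [-0.   0.7 -2.4] p [ 0.589 -0.341  0.16 ] t 87.7
down w 0.0174 g 58.7 f [ 0.  -0.  -2.8] p [ 0.588 -0.342  0.023] t 88.9
(0.455, 0.332) (0.15, -0.041, 1.6107963267948966) True
seen [array([0.553, 0.342])]
grip w 0.0175 g 58.5 f [-0.6 -1.   6.1] p [0.554 0.343 0.008] t 95.0
up w 0.0175 g 58.7 f [-0.4  0.1 -3.9] p [0.553 0.342 0.149] t 95.8
over w 0.0176 g 58.6 f [-0.4 -0.  -2.7] p [ 0.629 -0.389  0.16 ] t 98.4
down w 0.0177 g 58.8 f [-0.5 -0.9 -2.1] p [ 0.628 -0.389  0.023] t 99.7
(0.552, 0.346) (0.188, -0.09, -3.101592653589793) True
seen [array([0.505, 0.423])]
grip w 0.0178 g 58.5 f [-1.8 -1.4  6.4] p [0.505 0.423 0.008] t 106.2
up w 0.0175 g 58.8 f [ 0.  -0.1 -3.4] p [0.504 0.423 0.149] t 107.0
over w 0.0173 g 58.8 f [ 0.9  0.2 -2.8] p [ 0.625 -0.289  0.16 ] t 109.6
down w 0.0173 g 58.8 f [-0.2 -0.5 -2.6] p [ 0.624 -0.289  0.023] t 110.9
(0.508, 0.422) (0.188, 0.01, -3.101592653589793) True
 w 0.0855 g 0.0 f [-0.3  0.2 -0.4] p [0.45 0.1  0.3 ] t 114.4
[array([ 0.5482, -0.3922]), array([ 0.5487, -0.2941]), array([ 0.6245, -0.3904]), array([ 0.5932, -0.344 ]), array([ 0.6271, -0.2891])] [array([ 0.6272, -0.2907]), array([ 0.5498, -0.2912]), array([ 0.6269, -0.3861]), array([ 0.5877, -0.3405]), array([ 0.5481, -0.3973])]
```

View pics/c9.png

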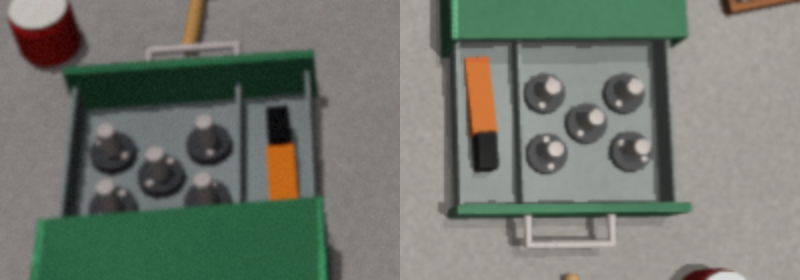

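Everything is in place: the scene and top crops show five discs standing apart in the wide space and the wedge flat in the narrow slot. Now pushing the drawer shut with closed fingers on the bar.

Run:
```python
from h import *
C=.03; u=np.array([np.cos(C),np.sin(C)]); b=H-.034*u
r.move_pose([b[0],b[1],.16],[np.pi,0,C-np.pi]); gripper_close()
r.move_l([b[0],b[1],.016],v=.12); st('low'); f0=np.array(get_obs()['wrist_force'])[:2]@u
d=.20; e=b+d*u; r.move_l([e[0],e[1],.016],v=.07); st('push')
while d<.235:
    d+=.003; e=b+d*u; r.move_l([e[0],e[1],.016],v=.03); f=np.array(get_obs()['wrist_force'])[:2]@u-f0
    if f<-12: break
print(d,f); st('end')
e=b+(d-.03)*u; r.move_l([e[0],e[1],.016],v=.1); r.move_l([e[0],e[1],.2],v=.2)
r.move_pose([.35,.0,.3],[np.pi,0,-np.pi])
p=eyes.get_image('scene'); save(p,'s10'); st()
for n in ['drawer_handle','cover','brush','grease','mug','oil','spacer','spanner']: print(n,[(np.round(k['centre'],3).tolist(),round(k['confidence'],2)) for k in eyes.landmark_of(p,n)][:1])
```

```text
low w -0.0001 g 0.0 f [-0.   0.2  0.4] p [ 0.403 -0.308  0.017] t 118.7
push w -0.0001 g 0.5 f [-0.4 -0.3 -0.8] p [ 0.603 -0.302  0.016] t 121.7
0.21800000000000003 -12.777610021738203
end w 0.0001 g 6.1 f [-12.8  -0.4   5.9] p [ 0.619 -0.301  0.016] t 123.2
 w -0.0002 g 0.0 f [-0.2 -0.6  0. ] p [ 0.351 -0.001  0.3  ] t 126.2
drawer_handle [([0.639, -0.304, 0.052], 0.52)]
cover [([0.628, 0.104, 0.039], 0.73)]
brush [([0.299, -0.311, 0.002], 0.56)]
grease [([0.374, -0.486, 0.003], 0.73)]
mug [([0.6, 0.471, 0.002], 0.73)]
oil [([0.68, 0.337, -0.003], 0.65)]
spacer [([0.622, 0.284, -0.002], 0.86)]
spanner [([0.266, 0.344, -0.001], 0.61)]
```

View pics/s10.png

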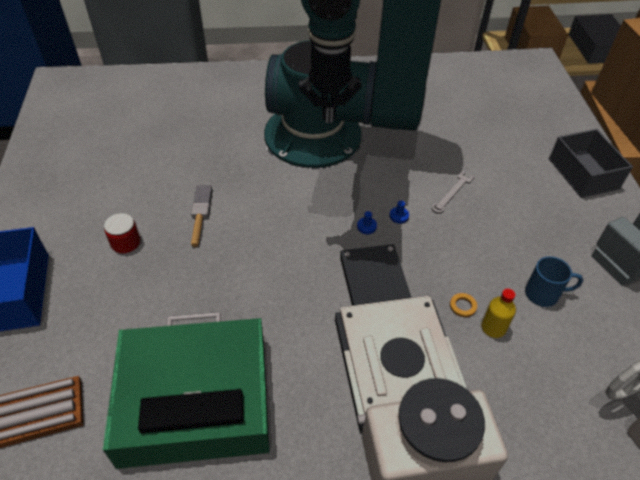

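The scene view shows the drawer shut (handle at 194,318), the cover down, no discs left on the bench and everything else in place. Handing in.

```bash
python3 -c "
from h import *
print(hand_in())"
```

```text
the job is handed in; nothing more can be done
None
```

I handed the job in at about 126 s. The drawer is shut with the wedge in its slot and all five discs in the wide space, and the cover is fully down; the other things look unmoved in the last picture. `hand_in()` returned no verdict.

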